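# Find the rocking junction-box cover and press it home

## Task

One of the three white covers on this run of junction boxes has not been pushed home and rocks on its fixing. Check the run with your fingertips: press on every cover in turn, beginning at the end where the orange conduit comes in, and press the one that rocks down until it sits flat and firm on its box like the others. Only press: do not lift or pry off any cover, and leave everything else on the bench where it is.

Things in the scene. Friction and masses are not known exactly. Their poses are not given: they have to be found in the camera images.
- board: Fixed galvanised plate 190 x 540 x 6 mm, level on the bench (underside z = 0; its place and yaw vary), carrying a straight row of three grey junction boxes, each 86 mm square, 48 mm high, 130 mm centre to centre. Origin under the plate's centre; x points across the row, away from the robot, y along the row towards the orange conduit. The row stands 30 mm to the +x side of the plate's middle.
- cover1_top (a point): Centre of the upper face of the white cover of the first box, at the end where the orange conduit comes in; z up, x and y as the board's. A square plate 86 x 86 x 4 mm, about 60 g. Its one fixing is a boss under the moulded circle (22 mm) at its middle, which pushes onto a post in the box; a shallow skirt keeps it in place. Home, it lies flat on the box rim, upper face 58 mm above the bench.
- cover2_top (a point): Centre of the upper face of the white cover of the middle box; z up, x and y as the board's. Same as the first. The cover that is not home rests on its post only, 4 mm too high: a press under 1 N, 25 to 35 mm from its middle, tips it about 0.1 rad until that edge meets the rim and the far edge has risen some 8 mm.
- cover3_top (a point): Centre of the upper face of the white cover of the last box, at the end with the black blanking plug; z up, x and y as the board's. Same as the first. A cover that is home tips nowhere. The loose one falls back level when let go; at its middle it bears a press up to about 10 N, and at 12 to 18 N it slides down 4 mm and stays home.
- screwdriver: Screwdriver with a red handle, about 190 mm long, lying on the front strip of the board (bystander).
- locknut1: Brass ring, 31 mm across and 9 mm high, lying on the front strip of the board (bystander).
- locknut2: Second brass ring, the same (bystander).
- reel_red: Wire reel standing on its flange on the bench, red winding, 84 mm across, 62 mm high, origin under its centre (bystander).
- reel_green: Wire reel, green winding, black flanges, 76 mm across, 55 mm high, origin under its centre (bystander).
- ferrule_jar: Clear jar with a blue cap, 54 mm across, 70 mm high, origin under its centre (bystander).
- tape_roll: Roll of yellow tape lying flat, 80 mm across, 19 mm high (bystander).
- clip_carton: Brown carton 110 x 75 x 50 mm, origin under its centre (bystander).
Not all that is in view belongs to the job. Leave any brown look-alike of the part that bears cover1_top alone.

How it is judged:
By the outcome, as a careful person would: the job done as asked, in the order asked, and still so for the second after the job is handed in, with the robot touching nothing.
It also fails if it takes over 45 s, if anything falls off the work surface, if the arm or the gripper's body presses on something with over 40 N, if the wrist force passes 120 N, or if a joint passes its speed limit or range.

## Robot

A 6-joint arm with a two-finger parallel gripper is mounted at the origin on the work surface. World frame = base frame: x ahead of the robot, y to its left, z up, the work surface at z = 0. Lengths are in m, angles in rad, forces in N, time in s.
With the tool pointing down it reaches from about 0.375 to 0.9 m from the base axis. Payload 3.1 kg.
Tool frame: the origin (TCP) lies midway between the tips of the shut fingers; the grasp point (between the pads) lies 19 mm behind it (env.tcp_to_grasp is the z of the grasp point in the tool frame, in m); z points along the fingers, y is the direction in which the jaws open and shut (so a half turn about z gives the same grasp; the last joint's range is limited). The gripper opens to 87 mm and grips with 3 to 60 N. Pads are 19 mm wide; open, the fingers measure 117 mm over their backs; the gripper's body (75 mm by 190 mm) begins 51 mm behind the grasp point.
Start: joints at [-0.178, 0.527, 1.433, -0, 1.181, -0.178], TCP at [0.625, 0, 0.223] pointing down, gripper open.
Joint ranges: [-3.08, 3.08], [-0.75, 2.2], [0.22, 2.44], [-1.43, 4.57], [0, 2.65], [-2.85, 2.85]. Speed limits (rad/s): [2.79, 2.79, 3.14, 3.14, 3.14, 3.14].

## Interface

Orientations are given as [roll, pitch, yaw] about the fixed x, y, z axes, in that order (R = Rz(yaw) Ry(pitch) Rx(roll)).
In Python, from plant import env, inverse_kinematics, grab_frame, calibration, spotter gives the robot as it stands. The module is installed in compiled form; this text tells all that it offers. Calls block until the motion is done:
- env.move_to(position, orientation): joint-space move of the TCP to a pose.
- env.movel(position, rotation=None, max_speed=0.15, max_force=None): straight line of the TCP; rotation=None keeps the orientation; max_speed is the mean speed in m/s. With max_force (N) it stops when the force on the tool has changed by that much, and returns True; else False.
- env.move_joints(angles): joint-space move.
- env.release() and env.grab(): open the fingers fully, or close them until they stop; the grip force is fixed at half the most.
- env.dwell(seconds).
- inverse_kinematics(position, orientation): joint angles nearest the present ones, or None.
- env.state(): the state.
- grab_frame(name): name is "scene" or "side" or "wrist"; returns the picture (420x560x3 uint8, blue, green, red); there is no depth.
- calibration(name): a dict with "camera_matrix" (3x3 intrinsics, pixels), "rvec" (rotation vector, rad) and "tvec" (3), from world to camera coordinates, as OpenCV has them; the wrist camera has in their place "T_tool_cam" (4x4, takes a point from camera to tool coordinates, whose origin is the TCP and whose axes are the flange's). Camera axes: x right, y down, z forward; pixel columns grow to the right and rows downward; lengths in m; the calibration is good to about 2 mm. A picture is of the moment at which its call begins: read the wrist's pose just before it. calibration takes no time and is no camera call.
A pose or a line that the arm cannot do raises env.IKError and nothing moves.
- env.close_job(): hands the job in, once; it reports no verdict.
Trained networks look in the newest picture that a camera, given by its name, has taken for a name from the list of things; names that differ only in an ending like _2 or _b are one class to them, and where a whole thing is asked for, a point or a joint stands for the part that bears it (a point fixed in the world has none). Each returns a list of dicts, best first, with "p" (0 to 1); they miss things now and then, are a little off and sometimes report something else, mostly with a low value. They report only what shows in the picture. A call takes as long as a camera call. They do not tell look-alikes from the thing itself.
- spotter.silhouettes(camera, query): "region" (420x560 bool, what is visible of it) and "position" ([column, row] in pixels, amid what is visible of it).
- spotter.spot_point(camera, query): "position" ([column, row] in pixels: a listed point, or the origin of a listed thing).
The state is a dict: "t": time; "q": joint angles; "qd": joint speeds; "joint_torque": joint torques, N m; "ee_pos": TCP position; "ee_rot": TCP orientation; "contact_force": force on the tool from outside, world axes, zero at the start; "ft_torque": the same for the moment, N m; "width": finger opening in m.
Only numpy, scipy, OpenCV 4.12 (cv2) and the standard library are available. Lean on these libraries where they do the work, as an engineer would, in place of code of your own. Each camera call takes 0.05 s, during which the arm holds its last target. There are 200 camera calls.

## Working session

There is one attempt and no reset: what is moved stays moved. The work goes in short steps, each a Python script; the robot and the scene stay as the last script left them, time stands still between calls to the robot, and variables do not carry over. Pictures are saved under pics/ and viewed, about 8 in all and at most 12, crops included, and the job is handed in when it is done.

```bash
mkdir -p pics
cat > h.py <<'E'
import numpy as np, cv2
from plant import env, inverse_kinematics, grab_frame, calibration, spotter
def ray(cam,px):
    c=calibration(cam);K=np.array(c["camera_matrix"]);R=cv2.Rodrigues(np.array(c["rvec"],float))[0];t=np.array(c["tvec"],float).ravel()
    d=R.T@np.linalg.inv(K)@np.array([px[0],px[1],1.]);o=-R.T@t
    return o,d
def onz(cam,px,z):
    o,d=ray(cam,px);return o+d*(z-o[2])/d[2]
E
python3 - <<'E'
from h import *
a=grab_frame("scene");b=grab_frame("side")
cv2.imwrite("pics/scene.png",a);cv2.imwrite("pics/side.png",b)
for cam in("scene","side"):
  for n in("cover1_top","cover2_top","cover3_top","board","screwdriver"):
    for r in spotter.spot_point(cam,n)[:5]:
      print(cam,n,round(r["p"],2),np.round(r["position"]),np.round(onz(cam,r["position"],.058 if 'cov' in n else 0),3))
print(env.state()["t"],env.state()["ee_rot"],env.state()["width"])
E
```

```text
scene cover1_top 0.77 [332. 214.] [0.541 0.15  0.058]
scene cover2_top 0.94 [300. 232.] [0.55  0.026 0.058]
scene cover2_top 0.24 [253. 245.] [ 0.523 -0.113  0.058]
scene cover3_top 0.97 [265. 253.] [ 0.562 -0.099  0.058]
scene board 0.92 [293. 243.] [0.533 0.018 0.   ]
scene board 0.38 [105. 284.] [ 0.387 -0.507  0.   ]
scene screwdriver 0.74 [254. 246.] [ 0.484 -0.09   0.   ]
scene screwdriver 0.69 [262. 255.] [ 0.523 -0.085  0.   ]
scene screwdriver 0.27 [114. 321.] [ 0.513 -0.524  0.   ]
side cover1_top 0.93 [242. 247.] [0.54  0.16  0.058]
side cover1_top 0.82 [313. 291.] [0.277 0.261 0.058]
side cover1_top 0.43 [188. 340.] [0.558 0.522 0.058]
side cover2_top 0.63 [252. 217.] [0.556 0.02  0.058]
side cover2_top 0.33 [276. 148.] [ 0.601 -0.393  0.058]
side cover3_top 0.64 [258. 192.] [ 0.583 -0.114  0.058]
side cover3_top 0.15 [270. 268.] [0.427 0.216 0.058]
side board 0.81 [264. 230.] [0.515 0.014 0.   ]
side screwdriver 0.52 [282. 213.] [ 0.482 -0.091  0.   ]
0.6 [3.14157836e+00 2.27918925e-05 1.57081300e+00] 0.08668388790267434
```

View pics/scene.png

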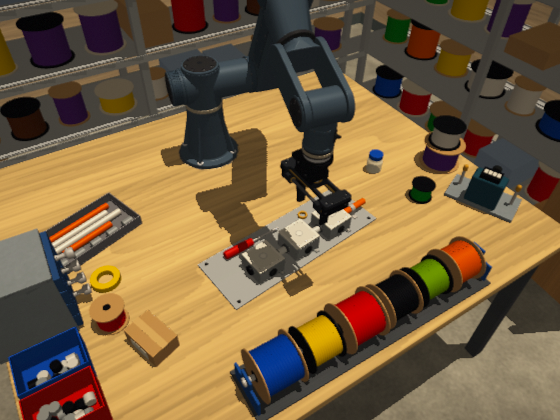

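View pics/side.png

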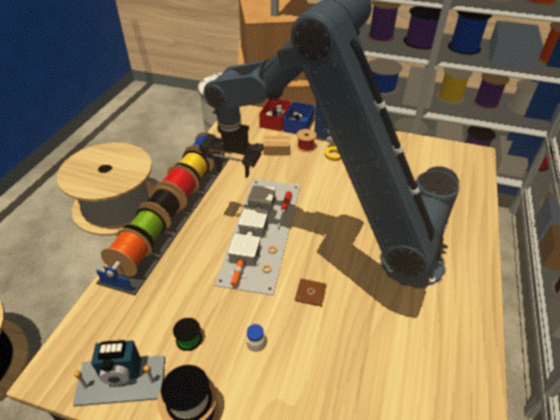

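The orange conduit enters at the +y end: side (238,270), scene (355,207). That makes cover 1 side (243,247), cover 2 (252,217) and cover 3 (260,193). The brown look-alike lies on the bench at side (311,291), off the board, so I'll leave it alone. Next I'll shut the fingers and take a close look from above the row.

```bash
cat >> h.py <<'E'
def wristonz(px,z,s):
    from scipy.spatial.transform import Rotation as Ro
    c=calibration("wrist");K=np.array(c["camera_matrix"]);T=np.array(c["T_tool_cam"])
    R=Ro.from_euler("xyz",s["ee_rot"]).as_matrix()
    o=R@T[:3,3]+np.array(s["ee_pos"]);d=R@T[:3,:3]@np.linalg.inv(K)@np.array([px[0],px[1],1.])
    return o+d*(z-o[2])/d[2]
E
python3 - <<'E'
from h import *
env.grab()
env.move_to([0.50,0.02,0.33],[np.pi,0,np.pi/2])
s=env.state();a=grab_frame("wrist");cv2.imwrite("pics/w1.png",a)
for n in("cover1_top","cover2_top","cover3_top","board"):
    for r in spotter.spot_point("wrist",n)[:3]:
      print(n,round(r["p"],2),np.round(r["position"]),np.round(wristonz(r["position"],.058 if 'cov' in n else 0,s),3))
print(s["t"],s["width"],s["contact_force"],s["ee_pos"])
print(calibration("wrist")["T_tool_cam"])
E
```

```text
cover1_top 0.97 [310.  77.] [0.537 0.149 0.058]
cover1_top 0.74 [252. 118.] [0.462 0.1   0.058]
cover1_top 0.57 [125.  15.] [0.31  0.22  0.058]
cover2_top 0.8 [320. 181.] [0.555 0.015 0.058]
cover3_top 0.6 [328. 264.] [ 0.571 -0.112  0.058]
board 0.62 [294. 173.] [0.521 0.017 0.   ]
2.825 0.00018089185533692875 [ 1.09928042 -0.09000213 -0.62799412] [0.50069952 0.01981734 0.32989601]
[[-1.11889596e-03 -9.59817613e-01 -2.80622341e-01  7.73654142e-02]
 [ 9.99998470e-01 -6.96672684e-04 -1.60434675e-03 -6.10718124e-04]
 [ 1.34437835e-03 -2.80623706e-01  9.59816924e-01 -1.61770177e-01]
 [ 0.00000000e+00  0.00000000e+00  0.00000000e+00  1.00000000e+00]]
```

View pics/w1.png

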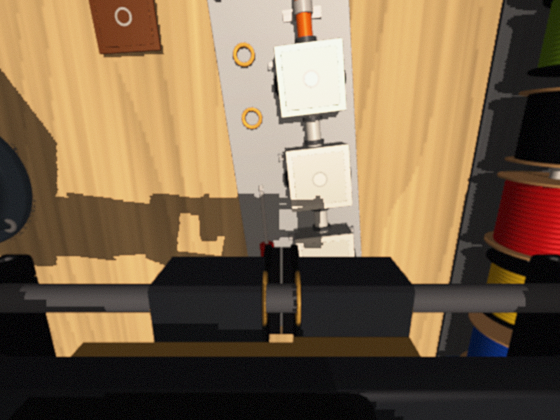

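Cover 1 is at wrist (310,77) beside the orange conduit (303,25), cover 2 at (320,179), and cover 3 at (326,240), partly hidden by the gripper. Brown look-alike: (123,18). I'll now press each cover gently off-centre, in order 1, 2, 3.

```bash
cat >> h.py <<'E'
YAW=0.13; ROT=[np.pi,0,np.pi/2+YAW]
U=np.array([-np.sin(YAW),np.cos(YAW)])
C={1:np.array([.538,.149]),2:np.array([.555,.020]),3:np.array([.572,-.109])}
def press(p,force,zmin=.053,pic=None,v=.015,hover=.085):
    env.move_to([*p,hover],ROT); env.movel([*p,.068],max_speed=.05); env.dwell(.15)
    f0=env.state()["contact_force"][2]
    hit=env.movel([*p,zmin],max_speed=v,max_force=force)
    s=env.state()
    if pic: cv2.imwrite(pic,grab_frame("side"))
    s2=env.state()
    print("hit",hit,"z %.4f"%s["ee_pos"][2],"Fz %.2f -> %.2f %.2f"%(f0,s["contact_force"][2],s2["contact_force"][2]),"z2 %.4f"%s2["ee_pos"][2],"t %.1f"%s2["t"])
    env.movel([*p,hover],max_speed=.1)
    return s["ee_pos"][2]
E
python3 - <<'E'
from h import *
for i in(1,2,3): press(C[i]+.028*U,3,pic=f"pics/p{i}.png")
ims=[cv2.resize(cv2.imread(f"pics/p{i}.png")[150:300,180:310],None,fx=2,fy=2.6,interpolation=cv2.INTER_CUBIC) for i in(1,2,3)]
cv2.imwrite("pics/p.png",np.hstack(ims))
E
```

```text
hit True z 0.0584 Fz -0.18 -> 4.27 3.89 z2 0.0584 t 5.6
hit True z 0.0607 Fz 0.29 -> 4.49 4.67 z2 0.0607 t 7.9
hit True z 0.0584 Fz 0.38 -> 4.28 5.70 z2 0.0584 t 10.2
```

View pics/p.png

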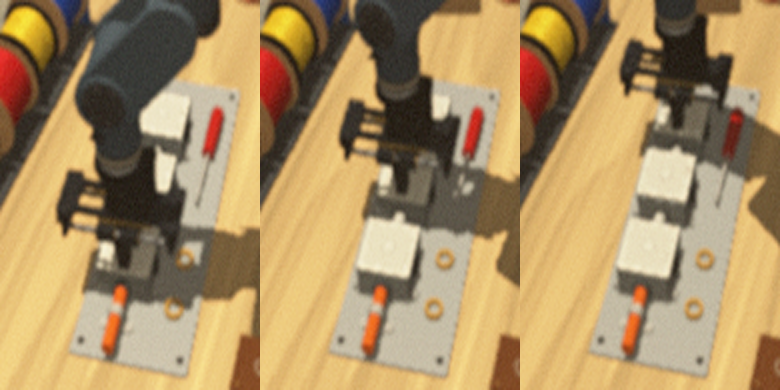

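Cover 2 stopped at 60.7 mm, against 58.4 mm for covers 1 and 3. That matches a loose cover tipped onto its rim. The pictures show the fingers on the right cover each time and nothing displaced. I'll press cover 2 home at its middle, then recheck both of its sides.

Run:
```python
from h import *
press(C[2],22,zmin=.054)
press(C[2]+.028*U,3); press(C[2]-.028*U,3)
env.movel([*C[2],.2],max_speed=.2)
env.move_to([.42,.02,.33],ROT)
cv2.imwrite("pics/w2.png",grab_frame("wrist"));b=grab_frame("side")
cv2.imwrite("pics/s2.png",cv2.resize(b[150:350,160:340],None,fx=3,fy=3,interpolation=cv2.INTER_CUBIC))
s=env.state();print(s["t"],s["contact_force"])
```

```text
hit True z 0.0585 Fz 0.25 -> 4.82 4.82 z2 0.0585 t 12.5
hit True z 0.0584 Fz 0.09 -> 4.45 4.45 z2 0.0584 t 14.5
hit True z 0.0584 Fz 0.47 -> 4.84 4.84 z2 0.0584 t 16.6
18.6 [-0.29118618  0.1163759  -0.60435654]
```

View pics/s2.png

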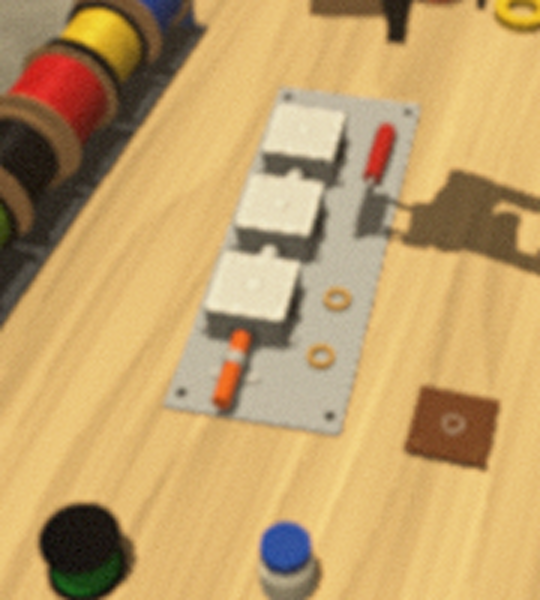

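All three covers now look flat. Cover 2 reads 58.4 to 58.5 mm at its middle and both sides, the same as the others, and the bystanders are in place. The arm is clear, so I'm handing in.

```bash
python3 -c "
from h import *
env.dwell(.3);env.close_job();print(env.state()['t'])"
```

```text
the job is handed in; nothing more can be done
the job is handed in; nothing more can be done
```

The middle cover (cover 2) was the loose one. I pressed it home and handed the job in at about 19 s, with the arm clear.

- **Check:** I pressed covers 1, 2 and 3 off-centre in that order, starting at the orange conduit. Covers 1 and 3 held firm, with the fingertips stopping at 58.4 mm. Cover 2 stopped at 60.7 mm, which fits a cover tipping on its fixing.
- **Fix:** I pressed cover 2 at its middle, with the stop set at 22 N. It went down to 58.5 mm.
- **Last checks:** Pressing cover 2 again on two opposite sides gave 58.4 mm both times, the same as the other two. The last side picture shows all three covers flat, with the screwdriver, both locknuts and the brown look-alike where they were.
- **Not fully confirmed:** The force read only 4.8 N straight after the middle press, so I didn't record its peak. That cover 2 is home rests on the height readings, which all agree. I rechecked it only along the row, not across it.

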